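# Hold the burn-in socket open for the gold-lidded chip

### The job

Pull the socket tray of the burn-in chassis out to its stop, then press the spring-loaded cover of the socket with the gold-lidded chip fully down and keep holding it down, so that I can lift the chip out with the vacuum pen. Press only on the cover's rim, firmly but without forcing it; touch no chip, leave the other two sockets and everything else on the bench alone. Finish while still holding the cover down, with the tray fully out.

Things in the scene. Friction and masses are not known exactly. Their poses are not given: they have to be found in the camera images.
- chassis: Beige burn-in chassis, 300 wide (y) x 320 deep (x) x 99 high, fixed to the bench. Origin: on the bench under the middle of its front face; x points back into the chassis (away from the robot), y along the front, z up. Its tray pulls out along -x. Beside it, at least 50 mm clear of it, stand a power supply (left back, 180 high) and an open laptop (right back, 230 high), both fixed.
- tray (a joint): Travel of the slide-out tray in m: 0 shut (start), 0.160 at its stop. It takes about 4 N to slide, has no spring and no latch, and stays where it is left.
- tray_handle (a point): Middle of the tray's horizontal bow handle: a round dark bar, 10 mm thick, 120 long (along y), 65 mm above the bench, standing 40 mm off the cream front panel (35 mm clear gap behind it, open above and below). The panel's top edge is 97 above the bench. Axes like the chassis; moves with the tray.
- gold_chip: The chip to be taken out: 22 x 22 x 5 mm, mauve ceramic with a shiny gold 18 mm lid. Origin: centre of its underside, z up. It lies loosely in one of the three sockets; which one changes.
- black_chip_a: All-black chip, 22 x 22 x 5 mm, in one of the other sockets. Origin: centre of its underside.
- black_chip_b: A second all-black chip, the same, in the remaining socket.
- cover_1: Press cover of the left (+y) socket: dark grey square frame, 50 x 50 x 9 mm, with a 27 x 27 window through which the chip is seen, rim 11.5 wide all round. Origin: centre of the window at the cover's underside; z up; the top of the rim is 9 mm higher (61 mm above the bench at rest). Socket centre: 85 mm behind the tray's front face in x, +75 mm in y; moves with the tray.
- socket_1 (a joint): How far cover_1 is pressed down, in m: 0 up, 0.006 fully down on its stop. Spring: about 4 N to start it, 13 N fully down; it springs up when let go. It slides straight down, even if pressed on one side only.
- seat_1 (a point): Floor of the chip pocket of the left (+y) socket, at the socket's centre, 41 mm above the bench; a chip's origin lies within 3 mm of it. The chip's top is 46 mm above the bench: 15 mm below the rim's top, 9 mm below when the cover is fully down.
- cover_2: Press cover of the middle socket: dark grey square frame, 50 x 50 x 9 mm, with a 27 x 27 window through which the chip is seen, rim 11.5 wide all round. Origin: centre of the window at the cover's underside; z up; the top of the rim is 9 mm higher (61 mm above the bench at rest). Socket centre: 85 mm behind the tray's front face in x, 0 mm in y; moves with the tray.
- socket_2 (a joint): How far cover_2 is pressed down, in m: 0 up, 0.006 fully down on its stop. Spring: about 4 N to start it, 13 N fully down; it springs up when let go. It slides straight down, even if pressed on one side only.
- seat_2 (a point): Floor of the chip pocket of the middle socket, at the socket's centre, 41 mm above the bench; a chip's origin lies within 3 mm of it. The chip's top is 46 mm above the bench: 15 mm below the rim's top, 9 mm below when the cover is fully down.
- cover_3: Press cover of the right (-y) socket: dark grey square frame, 50 x 50 x 9 mm, with a 27 x 27 window through which the chip is seen, rim 11.5 wide all round. Origin: centre of the window at the cover's underside; z up; the top of the rim is 9 mm higher (61 mm above the bench at rest). Socket centre: 85 mm behind the tray's front face in x, -75 mm in y; moves with the tray.
- socket_3 (a joint): How far cover_3 is pressed down, in m: 0 up, 0.006 fully down on its stop. Spring: about 4 N to start it, 13 N fully down; it springs up when let go. It slides straight down, even if pressed on one side only.
- seat_3 (a point): Floor of the chip pocket of the right (-y) socket, at the socket's centre, 41 mm above the bench; a chip's origin lies within 3 mm of it. The chip's top is 46 mm above the bench: 15 mm below the rim's top, 9 mm below when the cover is fully down.
- kit_case: Bystander, left front: open dark wooden connector kit, 150 x 200, lid standing up to about 180 high (mm), loose. Origin: on its underside.
- rf_box: Bystander, left: aluminium box with gold connectors, 100 x 150 x 49 (mm), loose. Origin: on its underside.
- docking_bar: Bystander, right: dark grey docking bar, 55 x 150 x 30 (mm), loose. Origin: on its underside.
- chip_tray: Bystander, right front: flat dark 3 x 3 chip tray, 100 x 100 x 14 (mm), loose. Origin: on its underside.
- vacuum_pen: Bystander, left front: blue vacuum pen leaning in its stand, 75 x 55 foot, 110 high (mm), loose. Origin: on its underside.
- torque_wrench: Bystander, right: small flat wrench, 150 long, lying (mm), loose. Origin: on its underside.

How it is judged:
By the outcome, as a careful person would: the job done as asked, in the order asked, and still so for the second after the job is handed in, while the arm keeps its last pose, push and grip.
It also fails if it takes over 58 s, if anything falls off the work surface, if the arm or the gripper's body presses on something with over 40 N, if the wrist force passes 120 N, or if a joint passes its speed limit or range.

### The arm

A 7-joint arm with a two-finger parallel gripper is mounted at the origin on the work surface. World frame = base frame: x ahead of the robot, y to its left, z up, the work surface at z = 0. Lengths are in m, angles in degrees, forces in N, time in s.
With the tool pointing down it reaches from about 0.425 to 0.875 m from the base axis. Payload 4.7 kg.
Tool frame: the origin (TCP) lies between the finger pads; the fingertips stand env.finger_overhang ahead of it and the grasp point (between the pads) lies 5 mm behind it (env.finger_overhang is the distance from the TCP to the fingertips, in m); z points along the fingers, y is the line along which they close (so a half turn about z gives the same grasp; the last joint's range is limited). The gripper opens to 87 mm and grips with 3 to 60 N. Pads are 19 mm wide; open, the fingers measure 117 mm over their backs; the gripper's body (75 mm by 190 mm) begins 51 mm behind the grasp point.
Start: joints at [0.808, 18.392, -4.016, 83.108, 1.295, 78.541, -3.26], TCP at [0.65, -0, 0.237] pointing down, gripper open.
Joint ranges: [-163.93, 163.93], [-17.29, 119.83], [-79.2, 71.16], [3.27, 140.29], [-89.18, 269.18], [5.43, 117.66], [-154.24, 154.24]. Speed limits (degrees/s): [147.25, 147.25, 180, 180, 180, 180, 180].

### API

Orientations are given as [roll, pitch, yaw] about the fixed x, y, z axes, in that order (R = Rz(yaw) Ry(pitch) Rx(roll)).
In Python, from cell import telemetry, eyes, env, models gives the robot as it stands. The module is installed in compiled form; this text tells all that it offers.
- The arm moves only by the tool drive_tool, never from a script. Its arguments are lists of equal length, an entry for each row: "angular": the turn, a rotation vector about the tool's x, y, z in rad, a list of three; "delta_pos": the shift along the tool's x, y, z in cm, a list of three; "gripper": the finger opening in cm, from 0 to 8.7. A call has 1 to 20 rows; each row shifts and turns the commanded pose from where the row before left it, along the tool's axes as they then stand; what a row does not reach is not made up. A row lasts 1/10 s, in which the tool goes at most 50 mm and 8.59 degrees, less where a joint would pass 70% of its speed; a pose out of reach is approached as far as the arm can. A call with a gripper value outside its range is refused whole. The fingers move at their own pace and stop on an object; "squeeze" is the grip in N (left out, the last holds). Time passes only in rows, so rows that do not move let the fingers close. It gives the time, the measured TCP pose, the force, the opening and the grip force at its end, in the units of the state.
- telemetry.get_obs(): the state, without advancing time (a new reading comes with each control period).
- eyes.read_camera(name): name is "scene" or "side" or "wrist"; returns a dict with "pixels" (384x512x3 uint8, red, green, blue), "mtx" (3x3 intrinsics, pixels), "origin" and "orientation" of the camera in the world. Camera axes: x right, y down, z forward; pixel columns grow to the right and rows downward; lengths in m; the calibration is good to about 2 mm. A picture is of the moment at which its call begins. There is no depth.
- env.sign_off(): hands the job in; it is judged then, once.
Trained networks look in a picture, given as the dict that the camera call returned (one of the last four; its "shot" number tells which), for a name from the list of things; names that differ only in an ending like _2 or _b are one class to them, and where a whole thing is asked for, a point or a joint stands for the part that bears it (a point fixed in the world has none). Each returns a list of dicts, best first, with "p" (0 to 1); they miss things now and then, are a little off and sometimes report something else, mostly with a low value. They report only what shows in the picture. A call takes as long as a camera call.
- models.search_frame(picture, target): "centre" ([column, row] in pixels, amid what is visible of it).
- models.cut_out(picture, target): "pixels" (384x512 bool, what is visible of it) and "centre" ([column, row] in pixels, amid what is visible of it).
The state is a dict: "time_s": time; "qpos": joint angles; "joint_velocities": joint speeds; "effort": joint torques, N m; "tool_pos": TCP position; "tool_rot": TCP orientation; "force": force on the tool from outside, world axes, zero at the start; "wrist_torque": the same for the moment, N m; "grip_width": finger opening in m; "grasp_force": force on a finger pad.
Only numpy, scipy, OpenCV 4.12 (cv2) and the standard library are available. Lean on these libraries where they do the work, as an engineer would, in place of code of your own. Each camera call takes 0.05 s, during which the arm holds its last target. There are 200 camera calls.

## Working session

There is one attempt and no reset: what is moved stays moved. The work goes in short steps, Python scripts to look and compute and a tool call to move; the robot and the scene stay as the last step left them, time stands still between calls to the robot, and variables do not carry over. Pictures are saved under pics/ and viewed, at most 10 in all, crops included, and the job is handed in when it is done.

Besides the shell and the picture viewer there is one more tool, called after "Emit:" as name(argument=value, ...) on one line, values as JSON. drive_tool: Moves the arm, as the interface text tells. Its arguments: {"type":"object","properties":{"angular":{"type":"array","items":{"type":"array","items":{"type":"number"}}},"delta_pos":{"type":"array","items":{"type":"array","items":{"type":"number"}}},"gripper":{"type":"array","items":{"type":"number"}},"squeeze":{"type":"number"}},"required":["angular","delta_pos","gripper"]}

```bash
mkdir -p pics
cat > h.py <<'E'
import numpy as np, cv2
from cell import telemetry, eyes, env, models
from scipy.spatial.transform import Rotation as R
def cam(n):
    p=eyes.read_camera(n); return p
def rot(o):
    o=np.array(o,float)
    if o.shape==(3,3): return o
    if o.shape==(3,): return R.from_euler('xyz',o,degrees=True).as_matrix()
    return R.from_quat(o).as_matrix()
def ray(p,c):
    d=np.linalg.inv(p['mtx'])@np.array([c[0],c[1],1.]); return np.array(p['origin']),rot(p['orientation'])@d
def onz(p,c,z):
    o,d=ray(p,c); return o+d*(z-o[2])/d[2]
def proj(p,X):
    v=np.array(p['mtx'])@(rot(p['orientation']).T@(np.array(X)-p['origin'])); return v[:2]/v[2]
def save(p,n,k=1.5): cv2.imwrite(f'pics/{n}.png',cv2.resize(p['pixels'][:,:,::-1],None,fx=k,fy=k))
E
python3 - <<'E'
from h import *
print(env.finger_overhang); print(telemetry.get_obs())
ims=[]
for n in ['scene','side','wrist']:
    p=cam(n); print(n,p['origin'],p['orientation'],p['mtx'][0])
    for t in ['tray_handle','gold_chip','cover_1','chassis']:
        for r in models.search_frame(p,t)[:4]: print(t,np.round(r['centre'],1),round(r['p'],2))
    save(p,n,1.5)
E
```

```text
0.014
{'time_s': 0.0, 'qpos': array([ 0.80682352, 18.43872758, -4.01318813, 83.17490495,  1.29672049,
       78.54018597, -3.26033792]), 'joint_velocities': array([ 0.00188318, -0.00502474,  0.13115173, -0.06906513,  0.01007463,
       -0.09602857, -0.07014668]), 'effort': array([-2.58547143e-04, -4.91284704e+01, -4.03903294e-01, -3.12526345e+01,
       -6.40594075e-02,  4.37659642e-02,  1.61017233e-04]), 'tool_pos': array([ 6.49477127e-01, -7.34804833e-05,  2.35464912e-01]), 'tool_rot': array([-1.79891509e+02,  8.15850827e-03,  9.00007156e+01]), 'force': array([-0.85807998, -0.82415491,  0.48395977]), 'wrist_torque': array([ 0.01198009, -0.02133097,  0.01558626]), 'grasp_force': 0.0, 'grip_width': 0.08685565266492747}
scene [ 1.16339761 -0.57044653  1.19964438] [-143.2816364     0.79542763   47.37798372] [366.61484742   0.         256.77998747]
tray_handle [254.3 223.9] 0.51
chassis [300.2 264.4] 0.97
side [-0.23775599 -0.88400834  1.01774532] [-129.15205278   -1.11888156  -41.48784087] [444.82171542   0.         256.60451547]
tray_handle [307.6 190.4] 0.69
chassis [339.  170.5] 0.9
wrist [0.65097518 0.07094959 0.38445182] [ 1.64907033e+02  4.61163322e-02 -1.33745454e-02] [311.23587531   0.         253.75057719]
tray_handle [294.1 225.6] 0.61
chassis [291.8 225.8] 0.73
chassis [381.2 191.4] 0.68
```

View pictures.

View pics/scene.png

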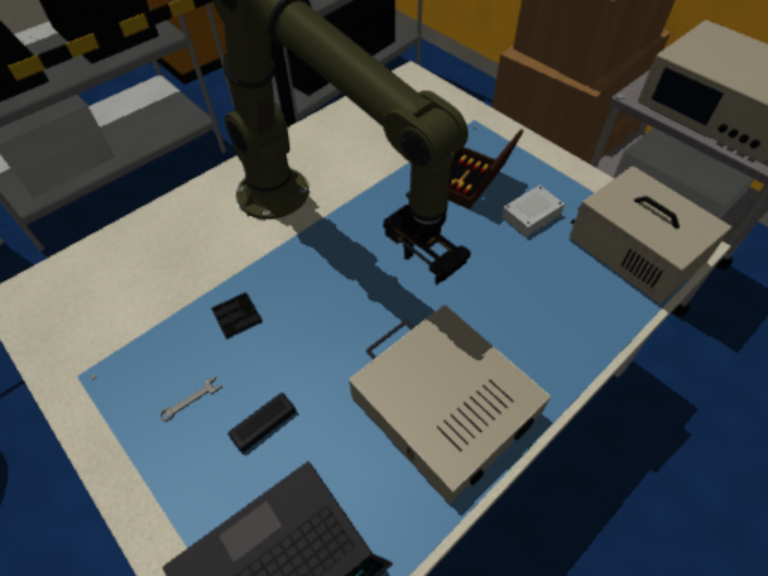

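View pics/side.png

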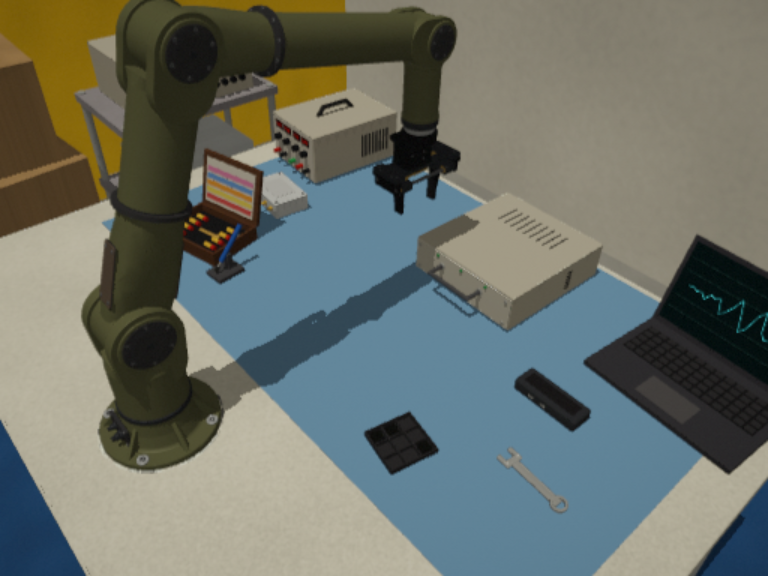

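View pics/wrist.png

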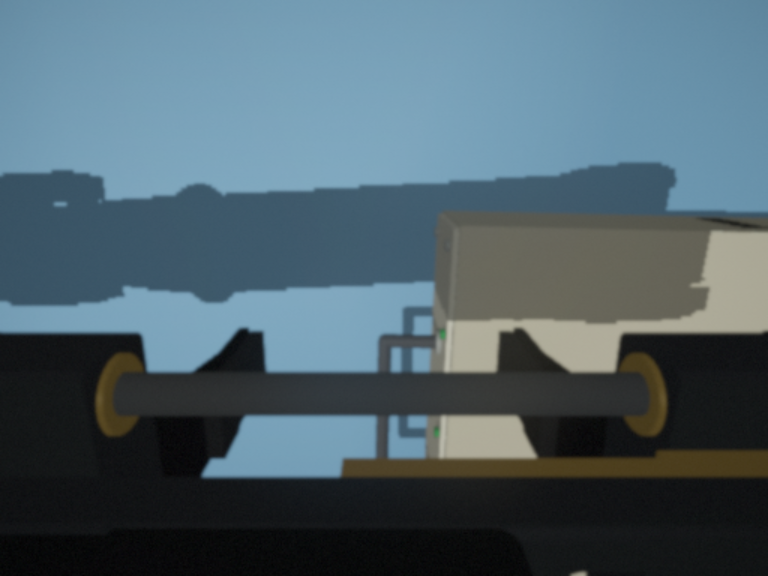

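Run:
```python
from h import *
for n in ['scene','side','wrist']:
    p=cam(n)
    rs=models.cut_out(p,'tray_handle')
    for r in rs[:1]:
        m=r['pixels'].astype('uint8'); print(n,r['p'],m.sum())
        ys,xs=np.nonzero(m); box=cv2.boxPoints(cv2.minAreaRect(np.c_[xs,ys].astype(np.float32)))
        print(box.round(1).tolist(),r['centre'], onz(p,r['centre'],.065).round(4)); 
        for b in box: print(onz(p,b,.065).round(4))
```

```text
scene 0.68 164
[[242.39999389648438, 232.10000610351562], [270.20001220703125, 210.6999969482422], [275.6000061035156, 217.8000030517578], [247.89999389648438, 239.10000610351562]] [262.9, 220.6] [ 0.654 -0.093  0.065]
[ 0.639  -0.1785  0.065 ]
[ 0.6413 -0.0443  0.065 ]
[ 0.6768 -0.0511  0.065 ]
[ 0.6733 -0.1832  0.065 ]
side 0.97 1204
[[271.20001220703125, 172.10000610351562], [281.0, 158.1999969482422], [345.79998779296875, 203.89999389648438], [336.0, 217.8000030517578]] [309.6, 190.5] [ 0.6806 -0.1444  0.065 ]
[0.6514 0.015  0.065 ]
[0.7375 0.0542 0.065 ]
[ 0.7209 -0.2687  0.065 ]
[ 0.6451 -0.2917  0.065 ]
wrist 0.9 2548
[[247.1999969482422, 304.5], [257.3999938964844, 140.60000610351562], [306.70001220703125, 143.6999969482422], [296.5, 307.6000061035156]] [292.5, 226.9] [ 0.6933 -0.0576  0.065 ]
[ 0.6429 -0.1557  0.065 ]
[0.6545 0.0365 0.065 ]
[0.7049 0.0334 0.065 ]
[ 0.7013 -0.1599  0.065 ]
```

Run:
```python
from h import *
p=cam('scene')
print('bar',[onz(p,np.array(c)/1.5,.068).round(4) for c in [(368,351),(406,323)]])
print('chas',[onz(p,np.array(c)/1.5,.099).round(4) for c in [(350,383),(444,306),(549,399),(452,497)]])
p=cam('side')
print('bar',[onz(p,np.array(c)/1.5,.065).round(4) for c in [(434,287),(471,311)]])
print('chas',[onz(p,np.array(c)/1.5,.099).round(4) for c in [(418,239),(509,194),(602,243),(509,295)]])
p=cam('wrist')
print('bar',[onz(p,np.array(c)/1.5,.068).round(4) for c in [(383,340),(383,440)]])
print('chas',[onz(p,np.array(c)/1.5,.099).round(4) for c in [(457,230),(447,455)]])
```

```text
bar [array([ 0.6533, -0.1772,  0.068 ]), array([ 0.6583, -0.0582,  0.068 ])]
chas [array([ 0.7003, -0.2701,  0.099 ]), array([0.6999, 0.0283, 0.099 ]), array([1.0205, 0.0179, 0.099 ]), array([ 1.0186, -0.2827,  0.099 ])]
bar [array([ 0.6249, -0.1032,  0.065 ]), array([ 0.6287, -0.2127,  0.065 ])]
chas [array([0.6914, 0.0209, 0.099 ]), array([1.0154, 0.0145, 0.099 ]), array([ 1.0163, -0.2722,  0.099 ]), array([ 0.6983, -0.2542,  0.099 ])]
bar [array([ 0.6524, -0.0561,  0.068 ]), array([ 0.6525, -0.1387,  0.068 ])]
chas [array([0.6977, 0.0286, 0.099 ]), array([ 0.6974, -0.1301,  0.099 ])]
```

Emit:
drive_tool(angular=[[0, 0, 0], [0, 0, 0], [0, 0, 0], [0, 0, 0], [0, 0, 0]], delta_pos=[[-2.95, 0.1, 1], [-2.95, 0.1, 1], [-2.95, 0.1, 1], [-2.95, 0, 1], [0, 0, 0]], gripper=[3.4, 3.4, 3.4, 3.4, 3.4], squeeze=20)

```text
time_s: 1.7
tool_pos: [0.6512, -0.125, 0.1947]
tool_rot: [-179.8, 0.2, 89.5]
force: [-0.3, -0.7, -0.2]
grip_width: 0.055
grasp_force: 0.0
```

Run:
```python
from h import *
o=telemetry.get_obs(); print(o['tool_pos'],o['tool_rot'],o['force'],o['grip_width'])
p=cam('wrist'); save(p,'w2'); print(p['origin'],p['orientation'])
np.save('w2.npy',p,allow_pickle=True)
p=cam('side'); c=proj(p,o['tool_pos']).astype(int); print(c)
cv2.imwrite('pics/s2.png',cv2.resize(p['pixels'][c[1]-60:c[1]+60,c[0]-70:c[0]+90,::-1],None,fx=5,fy=5,interpolation=cv2.INTER_CUBIC))
```

```text
[ 0.65121326 -0.12497369  0.19469452] [-179.8077504     0.21724281   89.53632614] [-0.29437601 -0.66707549 -0.21226679] 0.05504145239499496
[ 0.65327563 -0.05345134  0.34229676] [164.69374763   0.24260829  -0.47955882]
[302 159]
```

View pics/w2.png

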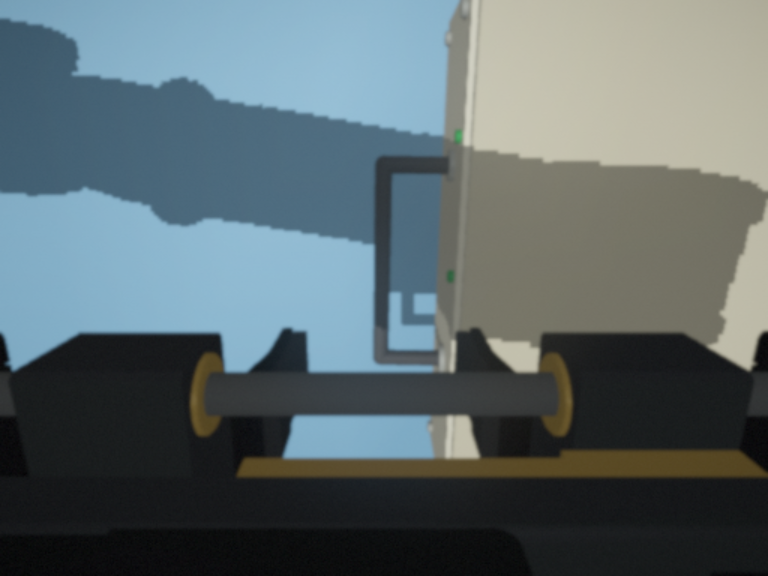

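View pics/s2.png

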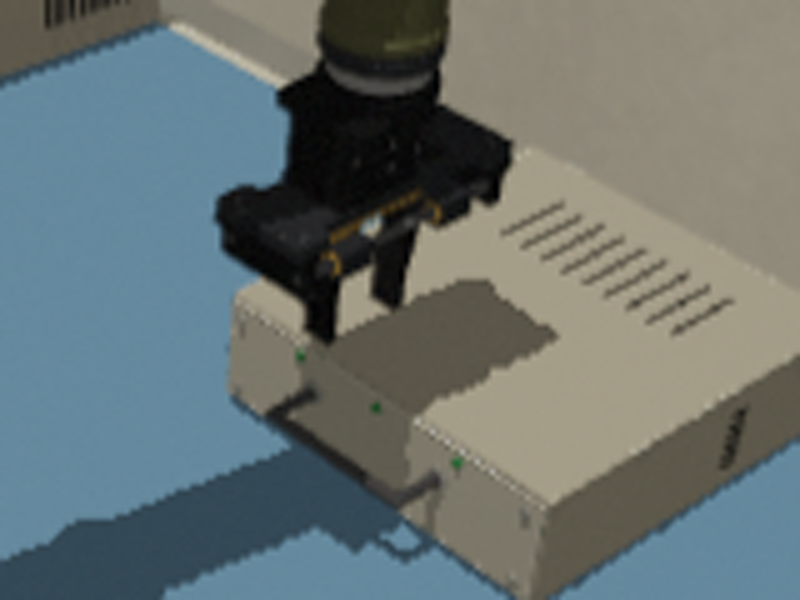

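Run:
```python
from h import *
p=np.load('w2.npy',allow_pickle=True).item()
b=[onz(p,np.array(c)/1.5,.066) for c in [(383,160),(381,357)]]
print('bar',b,(b[0]+b[1])/2); d=b[0]-b[1]; print(np.degrees(np.arctan2(-d[0],d[1])),np.linalg.norm(d))
b=[onz(p,np.array(c)/1.5,.098) for c in [(475,30),(458,325)]]; print(b); d=b[0]-b[1]; print(np.degrees(np.arctan2(-d[0],d[1])))
print(telemetry.get_obs()['tool_pos'])
```

```text
bar [array([ 0.65344808, -0.05528142,  0.066     ]), array([ 0.65130917, -0.17725751,  0.066     ])] [ 0.65237862 -0.11626947  0.066     ]
-1.0046065851816035 0.12199484143314442
[array([0.69724288, 0.00382549, 0.098     ]), array([ 0.69445351, -0.14395367,  0.098     ])]
-1.0813419263105861
[ 0.65275095 -0.11866766  0.19625987]
```

Emit:
drive_tool(angular=[[0, 0, -0.013], [0, 0, -0.013], [0, 0, 0], [0, 0, 0], [0, 0, 0], [0, 0, 0]], delta_pos=[[0, 0, 2], [0.05, -0.05, 2], [0, 0, 2], [0, 0, 1], [0, 0, 0], [0, 0, 0]], gripper=[3.4, 3.4, 3.4, 3.4, 3.4, 3.4])

```text
time_s: 2.4
tool_pos: [0.6532, -0.1167, 0.1275]
tool_rot: [179.9, -0.0, 91.5]
force: [0.1, 0.7, 0.9]
grip_width: 0.0343
grasp_force: 0.0
```

Emit:
drive_tool(angular=[[0, 0, 0.026], [0, 0, 0.026], [0, 0, 0], [0, 0, 0], [0, 0, 0]], delta_pos=[[0, -0.2, 1], [0, 0, 1], [0, 0, 2.5], [0, 0, 2], [0, 0, 0]], gripper=[3.4, 3.4, 3.4, 3.4, 3.4])

```text
time_s: 2.9
tool_pos: [0.6477, -0.1172, 0.0577]
tool_rot: [-179.6, -0.0, 88.5]
force: [-0.8, 0.2, -0.2]
grip_width: 0.0344
grasp_force: 0.0
```

Emit:
drive_tool(angular=[[0, 0, 0], [0, 0, 0], [0, 0, 0], [0, 0, 0], [0, 0, 0], [0, 0, 0]], delta_pos=[[0, 0, 0], [0, 0, 0], [0, 0, 0], [0, 0, 0], [0, 0, 0], [0, 0, 0]], gripper=[0.6, 0.6, 0.6, 0.6, 0.6, 0.6], squeeze=15)

```text
time_s: 3.5
tool_pos: [0.6514, -0.1177, 0.0626]
tool_rot: [179.9, 0.0, 88.5]
force: [-0.2, 0.3, 4.1]
grip_width: 0.0091
grasp_force: 15.0
```

Emit:
drive_tool(angular=[[0, 0, 0], [0, 0, 0], [0, 0, 0], [0, 0, 0], [0, 0, 0], [0, 0, 0], [0, 0, 0], [0, 0, 0], [0, 0, 0], [0, 0, 0], [0, 0, 0]], delta_pos=[[0, -0.7, 0], [0, -1.4, 0], [0, -1.8, 0], [0, -2, 0], [0, -2, 0], [0, -2, 0], [0, -2, 0], [0, -1.6, 0], [0, -1, 0], [0, -0.5, 0], [0, 0, 0]], gripper=[0.6, 0.6, 0.6, 0.6, 0.6, 0.6, 0.6, 0.6, 0.6, 0.6, 0.6])

```text
time_s: 4.6
tool_pos: [0.5007, -0.1143, 0.0626]
tool_rot: [179.9, 0.0, 88.5]
force: [-0.0, -1.5, 7.4]
grip_width: 0.0092
grasp_force: 15.0
```

Emit:
drive_tool(angular=[[0, 0, 0], [0, 0, 0], [0, 0, 0], [0, 0, 0]], delta_pos=[[0, -0.3, 0], [0, -0.3, 0], [0, -0.3, 0], [0, 0, 0]], gripper=[0.6, 0.6, 0.6, 0.6])

```text
time_s: 5.0
tool_pos: [0.4926, -0.1141, 0.0625]
tool_rot: [179.9, 0.1, 88.5]
force: [1.8, -2.4, 7.0]
grip_width: 0.0095
grasp_force: 15.0
```

Emit:
drive_tool(angular=[[0, 0, 0], [0, 0, 0], [0, 0, 0], [0, 0, 0]], delta_pos=[[0, -0.2, 0], [0, -0.1, 0], [0, 0, 0], [0, 0, 0]], gripper=[0.6, 0.6, 0.6, 0.6])

```text
time_s: 5.4
tool_pos: [0.4913, -0.114, 0.0626]
tool_rot: [179.7, 0.1, 88.5]
force: [6.4, -2.2, 1.7]
grip_width: 0.0093
grasp_force: 15.0
```

Emit:
drive_tool(angular=[[0, 0, 0], [0, 0, 0], [0, 0, 0]], delta_pos=[[0, -0.2, 0], [0, 0, 0], [0, 0, 0]], gripper=[0.6, 0.6, 0.6])

```text
time_s: 5.7
tool_pos: [0.4913, -0.1141, 0.0626]
tool_rot: [179.4, 0.1, 88.5]
force: [13.3, -2.7, -3.3]
grip_width: 0.0094
grasp_force: 15.0
```

Emit:
drive_tool(angular=[[0, 0, 0], [0, 0, 0], [0, 0, 0], [0, 0, 0], [0, 0, 0], [0, 0, 0], [0, 0, 0], [0, 0, 0], [0, 0, 0]], delta_pos=[[0, 0.2, 0], [0, 0, 0], [0, 0, 0], [0, 0, 0], [0, 0, -1.5], [0, 0, -3], [0, 0, -4], [0, 0, -4], [0, 0, 0]], gripper=[3.2, 3.2, 3.2, 3.2, 3.2, 3.2, 3.2, 3.2, 3.2])

```text
time_s: 6.6
tool_pos: [0.4914, -0.1138, 0.192]
tool_rot: [179.5, 0.1, 88.5]
force: [0.7, -0.1, 0.2]
grip_width: 0.0319
grasp_force: 0.0
```

Run:
```python
from h import *
o=telemetry.get_obs(); print(o['tool_pos'],o['grip_width'],o['force'])
for n in ['scene','wrist','side']:
    p=cam(n)
    for t,z in [('tray_handle',.065),('gold_chip',.046),('black_chip_a',.046),('cover_1',.061)]:
        for r in models.search_frame(p,t)[:4]: print(n,t,np.round(r['centre'],1),round(r['p'],2),onz(p,r['centre'],z).round(4))
    np.save(n+'3.npy',p,allow_pickle=True)
    if n!='side': save(p,n+'3',1.5)
```

```text
[ 0.4914116  -0.11380189  0.19202971] 0.031896392007159734 [ 0.73148039 -0.13029623  0.18117486]
scene tray_handle [243.5 217.9] 0.78 [ 0.5974 -0.1367  0.065 ]
scene gold_chip [310.1 112.6] 0.72 [0.369  0.4738 0.046 ]
scene gold_chip [247.  215.4] 0.22 [ 0.5886 -0.1127  0.046 ]
scene cover_1 [240.6 235.4] 0.73 [ 0.643  -0.1907  0.061 ]
scene cover_1 [253.4 216.7] 0.47 [ 0.6163 -0.1053  0.061 ]
scene cover_1 [247.2 215.4] 0.39 [ 0.5966 -0.1181  0.061 ]
wrist tray_handle [406.9 134.6] 0.56 [ 0.6188 -0.0691  0.065 ]
wrist black_chip_a [394.7 180.9] 0.67 [ 0.6207 -0.1141  0.046 ]
wrist black_chip_a [409.2 103.2] 0.59 [ 0.6271 -0.0435  0.046 ]
wrist cover_1 [409.4 182. ] 0.94 [ 0.6272 -0.1117  0.061 ]
wrist cover_1 [422.5 102.7] 0.9 [ 0.631  -0.0433  0.061 ]
side tray_handle [293.9 201.7] 0.58 [ 0.5987 -0.1509  0.065 ]
side black_chip_a [153.3 177.7] 0.72 [0.3266 0.2773 0.046 ]
side cover_1 [281.4 188. ] 0.66 [ 0.6204 -0.0697  0.061 ]
side cover_1 [307.7 204.8] 0.44 [ 0.6257 -0.188   0.061 ]
side cover_1 [289.  197.6] 0.42 [ 0.6045 -0.1226  0.061 ]
```

View pics/scene3.png

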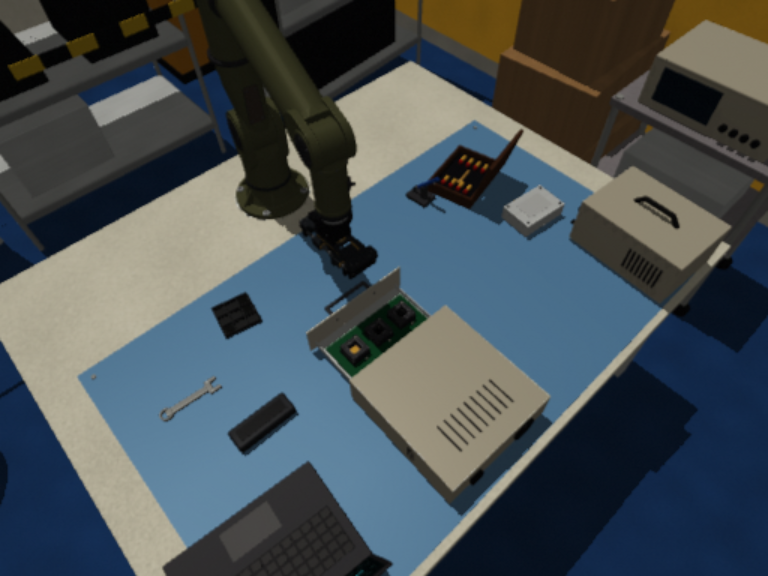

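Emit:
drive_tool(angular=[[0, 0, 0], [0, 0, 0], [0, 0, 0], [0, 0, 0], [0, 0, 0], [0, 0, 0], [0, 0, 0]], delta_pos=[[-1.4, 2.5, -0.2], [-1.4, 2.5, -0.2], [-1.4, 2.5, -0.2], [-1.4, 2.5, -0.2], [-1.2, 2.5, 0], [0, 0, 0], [0, 0, 0]], gripper=[0, 0, 0, 0, 0, 0, 0], squeeze=10)

```text
time_s: 8.05
tool_pos: [0.6115, -0.1846, 0.1939]
tool_rot: [-179.9, -0.0, 88.5]
force: [0.3, 0.7, -0.6]
grip_width: 0.0004
grasp_force: 0.0
```

Run:
```python
from h import *
o=telemetry.get_obs(); print(o['tool_pos'],o['grip_width'],o['force'])
p=cam('wrist')
for t,z in [('gold_chip',.046),('black_chip_a',.046),('cover_1',.061)]:
    for r in models.search_frame(p,t)[:4]: print(t,np.round(r['centre'],1),round(r['p'],2),onz(p,r['centre'],z).round(4))
save(p,'w4'); np.save('w4.npy',p,allow_pickle=True)
```

```text
[ 0.61150321 -0.1845562   0.19387439] 0.0003602338385622386 [ 0.28973324  0.66992811 -0.56431195]
gold_chip [260.  190.6] 0.76 [ 0.6179 -0.1944  0.046 ]
black_chip_a [262.3  21.8] 0.76 [ 0.6231 -0.0441  0.046 ]
cover_1 [264. 174.] 0.93 [ 0.6218 -0.1746  0.061 ]
cover_1 [263.2  29.9] 0.88 [ 0.6233 -0.0537  0.061 ]
cover_1 [257.3  93.7] 0.72 [ 0.6173 -0.1036  0.061 ]
cover_1 [258.4 176.2] 0.51 [ 0.6166 -0.1765  0.061 ]
```

View pics/w4.png

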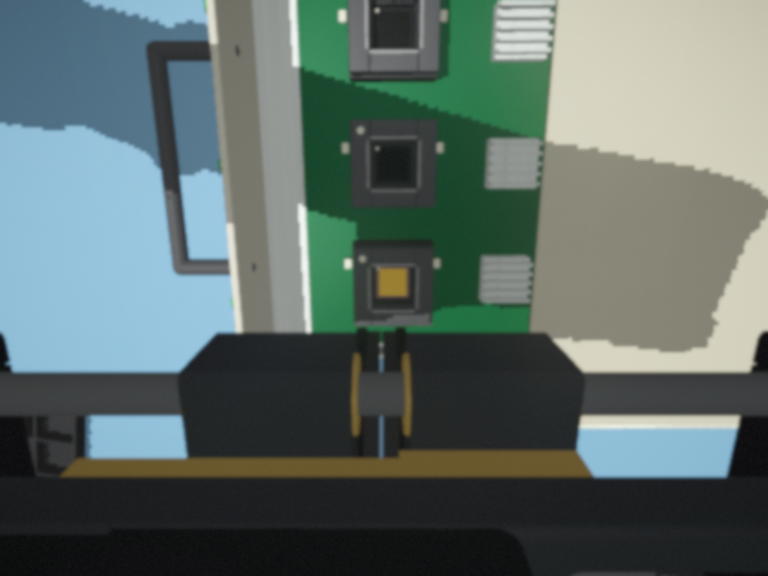

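Run:
```python
from h import *
p=np.load('w4.npy',allow_pickle=True).item()
q=lambda c,z: onz(p,np.array(c)/1.5,z)[:2].round(4)
print('cover3 top edge corners',q((355,241),.061),q((433,241),.061))
print('cover2',[q(c,.061) for c in [(351,121),(436,121),(437,207),(352,207)]])
print('handle ends',q((163,48),.066),q((180,267),.066))
print('chassis edge',q((556,20),.099),q((532,330),.099))
p=np.load('scene3.npy',allow_pickle=True).item()
print('gold scene',q((355,349),.046))
```

```text
cover3 top edge corners [ 0.5971 -0.1615] [ 0.6445 -0.1627]
cover2 [array([ 0.5976, -0.0925]), array([ 0.646 , -0.0937]), array([ 0.6468, -0.1423]), array([ 0.5961, -0.141 ])]
handle ends [ 0.4982 -0.0529] [ 0.4907 -0.1738]
chassis edge [ 0.6976 -0.0533] [ 0.6953 -0.2072]
gold scene [ 0.618  -0.1887]
```

Emit:
drive_tool(angular=[[0, 0, 0], [0, 0, 0], [0, -0.1, 0], [0, -0.125, 0], [0, -0.125, 0], [0, 0, 0], [0, 0, 0]], delta_pos=[[1.2, 0.3, 2.5], [1.25, 0.25, 2.5], [0, 0, 2], [0, 0, 0], [0, 0, 0], [0, 0, 0], [0, 0, 0]], gripper=[0, 0, 0, 0, 0, 0, 0])

```text
time_s: 8.95
tool_pos: [0.6178, -0.1592, 0.1249]
tool_rot: [-180.0, 19.9, 88.6]
force: [0.4, -0.7, 0.2]
grip_width: -0.0
grasp_force: 0.0
```

Run:
```python
from h import *
o=telemetry.get_obs(); print(o['tool_pos'],o['tool_rot'],o['force'])
print(rot(o['tool_rot']).round(3))
```

```text
[ 0.61781671 -0.15924331  0.12487424] [-179.99014121   19.92869944   88.63744681] [ 0.42581799 -0.6714471   0.20239058]
[[ 0.022  1.    -0.008]
 [ 0.94  -0.024 -0.341]
 [-0.341 -0.    -0.94 ]]
```

Emit:
drive_tool(angular=[[0, 0, 0], [0, 0, 0], [0, 0, 0], [0, 0, 0], [0, 0, 0]], delta_pos=[[0.5, 0, 1.4], [0.5, 0, 1.4], [0.26, 0, 0.7], [0, 0, 0], [0, 0, 0]], gripper=[0, 0, 0, 0, 0])

```text
time_s: 9.45
tool_pos: [0.6176, -0.161, 0.0869]
tool_rot: [-180.0, 20.1, 88.5]
force: [0.5, 1.0, 0.1]
grip_width: 0.0005
grasp_force: 0.0
```

Run:
```python
from h import *
o=telemetry.get_obs(); print(o['tool_pos'],o['tool_rot'],o['force'])
p=cam('wrist'); q=cam('scene'); s=cam('side')
f=lambda p,c,k,w=64,h=64: cv2.resize(p['pixels'][c[1]-h:c[1]+h,c[0]-w:c[0]+w,::-1],(400,300*2//2+100),interpolation=cv2.INTER_CUBIC)
cv2.imwrite('pics/c5.png',np.hstack([f(q,(240,228),1,48,48),f(s,(305,200),1,48,48)]))
save(p,'w5')
print(proj(q,(.6185,-.191,.061)),proj(s,(.6185,-.191,.061)))
```

```text
[ 0.61761705 -0.1610334   0.08693657] [-179.95420997   20.05222458   88.47763143] [0.51614187 1.04835333 0.08135638]
[236.03499178 231.03940293] [306.84251186 206.21056882]
```

View pics/c5.png

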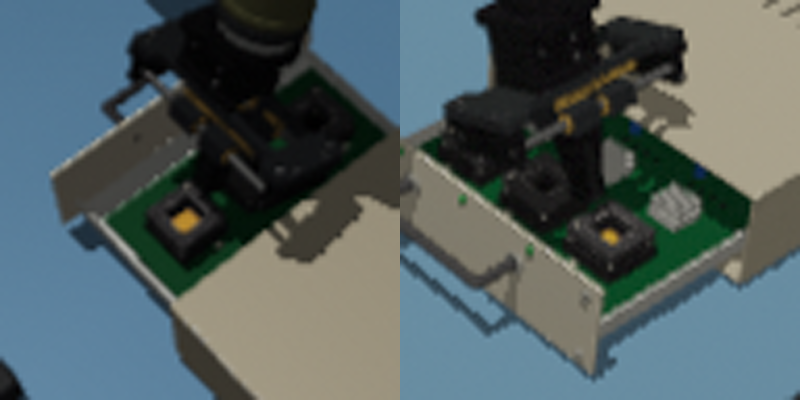

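View pics/w5.png

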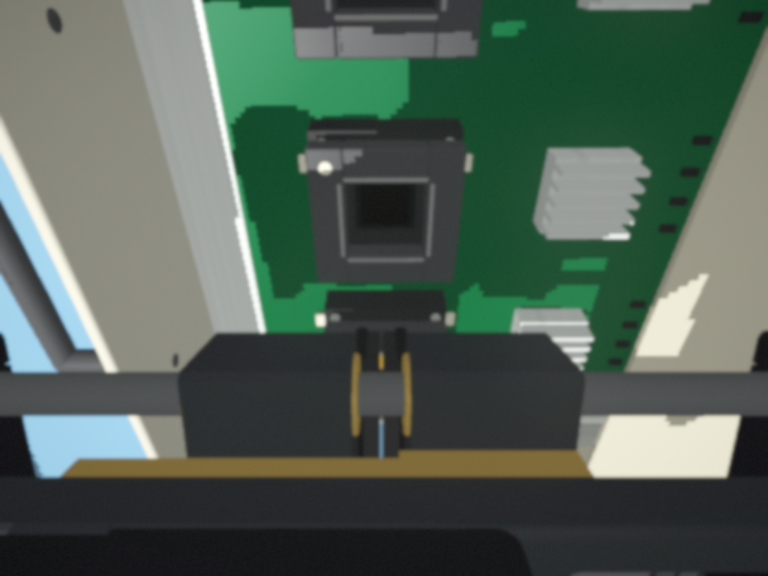

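Run:
```python
from h import *
q=cam('scene'); s=cam('side')
print(onz(q,(236.3,233.0),.061),onz(s,(307.6,209.1),.061))
for p,c in [(q,(192,180)),(s,(257,152))]:
    print([ (((proj(p,X)-c)/.24)).round(0) for X in [(.618,-.161-.0048,.0869-.0132),(.618,-.1658,.061),(.6185,-.191,.061)]])
p=cam('wrist')
print([onz(p,np.array(c)/1.5,.061).round(4) for c in [(310,150),(463,150),(455,281),(318,281),(327,322),(447,322)]])
```

```text
[ 0.62520427 -0.19552166  0.061     ] [ 0.61009572 -0.20234275  0.061     ]
[array([205., 187.]), array([205., 195.]), array([183., 213.])]
[array([185., 198.]), array([184., 210.]), array([208., 226.])]
[array([ 0.5992, -0.0913,  0.061 ]), array([ 0.6464, -0.0925,  0.061 ]), array([ 0.6471, -0.1417,  0.061 ]), array([ 0.5966, -0.1404,  0.061 ]), array([ 0.5981, -0.16  ,  0.061 ]), array([ 0.6453, -0.1613,  0.061 ])]
```

Emit:
drive_tool(angular=[[0, 0, 0], [0, 0, 0], [0, 0, 0], [0, 0, 0]], delta_pos=[[0.14, 0, 0.47], [0.14, 0, 0.47], [0, 0, 0], [0, 0, 0]], gripper=[0, 0, 0, 0])

```text
time_s: 10.15
tool_pos: [0.6176, -0.161, 0.0772]
tool_rot: [-180.0, 20.1, 88.5]
force: [0.1, 0.2, 0.6]
grip_width: 0.0004
grasp_force: 0.0
```

Emit:
drive_tool(angular=[[0, 0, 0], [0, 0, 0], [0, 0, 0]], delta_pos=[[0.04, 0, 0.14], [0, 0, 0], [0, 0, 0]], gripper=[0, 0, 0])

```text
time_s: 10.45
tool_pos: [0.6179, -0.1611, 0.0762]
tool_rot: [180.0, 20.1, 88.5]
force: [0.5, -0.5, 0.6]
grip_width: 0.0
grasp_force: 0.0
```

Emit:
drive_tool(angular=[[0, 0, 0], [0, 0, 0], [0, 0, 0]], delta_pos=[[0.05, 0, 0.14], [0, 0, 0], [0, 0, 0]], gripper=[0, 0, 0])

```text
time_s: 10.75
tool_pos: [0.6178, -0.1611, 0.0746]
tool_rot: [-180.0, 20.1, 88.5]
force: [0.8, 0.1, -0.1]
grip_width: 0.0002
grasp_force: 0.0
```

Emit:
drive_tool(angular=[[0, 0, 0], [0, 0, 0], [0, 0, 0]], delta_pos=[[0.03, 0, 0.1], [0, 0, 0], [0, 0, 0]], gripper=[0, 0, 0])

```text
time_s: 11.05
tool_pos: [0.618, -0.1612, 0.0741]
tool_rot: [180.0, 20.1, 88.5]
force: [-0.2, 0.8, 3.4]
grip_width: 0.0007
grasp_force: 1.5
```

Emit:
drive_tool(angular=[[0, 0, 0], [0, 0, 0], [0, 0, 0]], delta_pos=[[0.03, 0, 0.1], [0, 0, 0], [0, 0, 0]], gripper=[0, 0, 0])

```text
time_s: 11.35
tool_pos: [0.6181, -0.1613, 0.073]
tool_rot: [180.0, 20.1, 88.5]
force: [-1.7, 0.7, 5.8]
grip_width: 0.0006
grasp_force: 2.6
```

Emit:
drive_tool(angular=[[0, 0, 0], [0, 0, 0], [0, 0, 0]], delta_pos=[[0.03, 0, 0.1], [0, 0, 0], [0, 0, 0]], gripper=[0, 0, 0])

```text
time_s: 11.65
tool_pos: [0.6181, -0.1613, 0.0721]
tool_rot: [180.0, 20.1, 88.5]
force: [-1.1, 0.8, 5.3]
grip_width: 0.0006
grasp_force: 3.1
```

Emit:
drive_tool(angular=[[0, 0, 0], [0, 0, 0], [0, 0, 0], [0, 0, 0]], delta_pos=[[0.03, 0, 0.1], [0.03, 0, 0.1], [0, 0, 0], [0, 0, 0]], gripper=[0, 0, 0, 0])

```text
time_s: 12.05
tool_pos: [0.6181, -0.1613, 0.0705]
tool_rot: [180.0, 20.1, 88.5]
force: [-3.3, 1.9, 8.3]
grip_width: 0.0005
grasp_force: 4.2
```

Emit:
drive_tool(angular=[[0, 0, 0], [0, 0, 0], [0, 0, 0], [0, 0, 0]], delta_pos=[[0.04, 0, 0.1], [0.04, 0, 0.1], [0, 0, 0], [0, 0, 0]], gripper=[0, 0, 0, 0])

```text
time_s: 12.45
tool_pos: [0.6182, -0.1613, 0.0688]
tool_rot: [180.0, 20.1, 88.5]
force: [-3.9, 2.5, 11.1]
grip_width: 0.0004
grasp_force: 5.4
```

Emit:
drive_tool(angular=[[0, 0, 0], [0, 0, 0], [0, 0, 0], [0, 0, 0]], delta_pos=[[0.04, 0, 0.1], [0, 0, 0], [0, 0, 0], [0, 0, 0]], gripper=[0, 0, 0, 0])

```text
time_s: 12.85
tool_pos: [0.6184, -0.1613, 0.068]
tool_rot: [179.9, 20.1, 88.5]
force: [-3.8, 2.4, 11.7]
grip_width: 0.0003
grasp_force: 5.9
```

Emit:
drive_tool(angular=[[0, 0, 0], [0, 0, 0], [0, 0, 0], [0, 0, 0]], delta_pos=[[0, -0.1, 0], [0, -0.05, 0], [0, 0, 0], [0, 0, 0]], gripper=[0, 0, 0, 0])

```text
time_s: 13.25
tool_pos: [0.6182, -0.1613, 0.0685]
tool_rot: [179.8, 20.1, 88.5]
force: [-1.4, 2.1, 12.3]
grip_width: 0.0006
grasp_force: 5.6
```

Emit:
drive_tool(angular=[[0, 0, 0], [0, 0, 0], [0, 0, 0], [0, 0, 0]], delta_pos=[[0.03, -0.05, 0.1], [0, 0, 0], [0, 0, 0], [0, 0, 0]], gripper=[0, 0, 0, 0])

```text
time_s: 13.65
tool_pos: [0.6181, -0.1613, 0.0678]
tool_rot: [179.7, 20.1, 88.5]
force: [-1.9, 2.2, 11.0]
grip_width: 0.0006
grasp_force: 6.0
```

Emit:
drive_tool(angular=[[0, 0, 0], [0, 0, 0], [0, 0, 0], [0, 0, 0]], delta_pos=[[0.04, -0.1, 0.1], [0, -0.1, 0], [0, 0, 0], [0, 0, 0]], gripper=[0, 0, 0, 0])

```text
time_s: 14.05
tool_pos: [0.6179, -0.1613, 0.0677]
tool_rot: [179.5, 20.1, 88.5]
force: [1.7, 1.9, 12.6]
grip_width: 0.0008
grasp_force: 6.1
```

Emit:
drive_tool(angular=[[0, 0, 0], [0, 0, 0], [0, 0, 0], [0, 0, 0]], delta_pos=[[0.04, -0.1, 0.1], [0, 0, 0], [0, 0, 0], [0, 0, 0]], gripper=[0, 0, 0, 0])

```text
time_s: 14.45
tool_pos: [0.6178, -0.1613, 0.0674]
tool_rot: [179.4, 20.1, 88.5]
force: [3.2, 1.3, 14.0]
grip_width: 0.0006
grasp_force: 7.1
```

Emit:
drive_tool(angular=[[0, 0, 0], [0, 0, 0], [0, 0, 0], [0, 0, 0]], delta_pos=[[0.04, -0.1, 0.1], [0, 0, 0], [0, 0, 0], [0, 0, 0]], gripper=[0, 0, 0, 0])

```text
time_s: 14.85
tool_pos: [0.6178, -0.1613, 0.0673]
tool_rot: [179.2, 20.1, 88.4]
force: [2.1, 1.7, 17.7]
grip_width: 0.0006
grasp_force: 8.4
```

Emit:
drive_tool(angular=[[0, 0, 0], [0, 0, 0], [0, 0, 0], [0, 0, 0]], delta_pos=[[0.04, -0.1, 0.1], [0, 0, 0], [0, 0, 0], [0, 0, 0]], gripper=[0, 0, 0, 0])

```text
time_s: 15.25
tool_pos: [0.6177, -0.1613, 0.0671]
tool_rot: [179.1, 20.2, 88.4]
force: [2.7, 2.2, 20.3]
grip_width: 0.0005
grasp_force: 9.7
```

Emit:
drive_tool(angular=[[0, 0, 0], [0, 0, 0], [0, 0, 0], [0, 0, 0]], delta_pos=[[0, -0.1, 0], [0, -0.1, 0], [0, 0, 0], [0, 0, 0]], gripper=[0, 0, 0, 0])

```text
time_s: 15.65
tool_pos: [0.6173, -0.1612, 0.0673]
tool_rot: [178.9, 20.1, 88.4]
force: [6.6, 0.6, 16.9]
grip_width: 0.0004
grasp_force: 8.0
```

Run:
```python
from h import *
o=telemetry.get_obs(); print(o['tool_pos'],o['force'])
q=cam('scene'); s=cam('side')
f=lambda p,c: cv2.resize(p['pixels'][c[1]-48:c[1]+48,c[0]-48:c[0]+48,::-1],(400,400),interpolation=cv2.INTER_CUBIC)
cv2.imwrite('pics/c6.png',np.hstack([f(q,(240,228)),f(s,(305,200))]))
```

```text
[ 0.61731865 -0.16116994  0.06726001] [ 6.56879727  0.5558584  16.87449541]
```

View pics/c6.png

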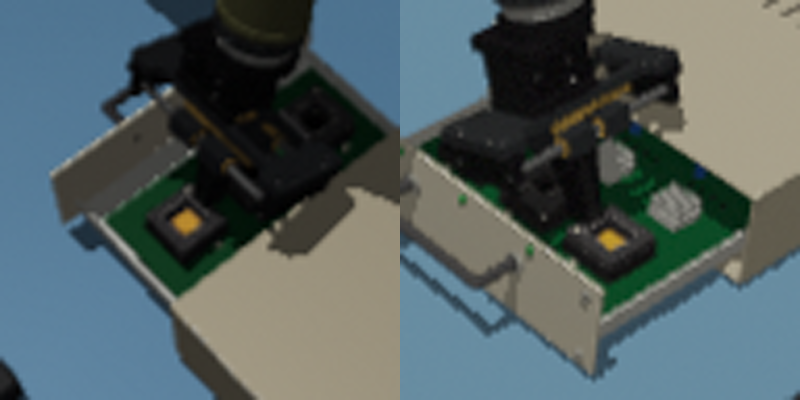

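Emit:
drive_tool(angular=[[0, 0, 0], [0, 0, 0], [0, 0, 0], [0, 0, 0], [0, 0, 0], [0, 0, 0]], delta_pos=[[0.03, 0, 0.08], [0, 0, 0], [0, 0, 0], [0, 0, 0], [0, 0, 0], [0, 0, 0]], gripper=[0, 0, 0, 0, 0, 0])

```text
time_s: 16.35
tool_pos: [0.6174, -0.1612, 0.0671]
tool_rot: [178.9, 20.2, 88.4]
force: [4.4, 1.9, 19.2]
grip_width: 0.0006
grasp_force: 9.8
```

Steady at 19 N on the stop, with the tray biased outward. I'm handing in.

```bash
python3 -c "
from cell import env; print(env.sign_off())"
```

```text
the job is handed in; nothing more can be done
None
```

I pulled the tray out to its stop and am holding the right (-y) socket's cover, the one with the gold-lidded chip, fully down at about 19 N on its inner rim. The gripper is tilted 20° to leave the window clear, and the job is handed in; the sign-off returned no verdict.

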